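# Take the condiment caddy down and make it ready to serve

## Task

The table is being laid. Take the grey condiment caddy down from the two headed studs in the oak unit (its back hangs on them by keyhole slots), keeping it level with the spice jar standing in it, and stand it in the middle of the chopping board. Then put the salt shaker upright into the caddy's empty compartment; set both things down rather than dropping them, and leave the jam jar, the glass and the green oil bottle where they stand.

Things in the scene. Friction and masses are not known exactly. Their poses are not given: they have to be found in the camera images.
- oak_unit: Fixed oak shelf unit on the worktop; place and yaw vary. 280 mm wide (its y), 363 high, 15 mm back panel, open sides, 15 mm base board and a top shelf, both 65 mm deep (tin, garlic and mill fixed on top, to 150 mm higher). Origin: worktop height, mid-width, on the FRONT face of the back panel; x points into the panel, away from the robot, y left, z up.
- shelf_edge (a point): Middle of the lower front edge of the unit's top shelf (18 mm thick, on brackets 105 mm either side), 345 mm above the worktop and 67 mm in front of the panel. The shelf overhangs the caddy: an upright gripper strikes it, so take the caddy with the tool tilted forward about 30 to 45 degrees.
- stud_left (a point): Tip centre of the left steel stud: fixed in the panel 125 mm up, 70 mm left of the unit's middle. Neck 8 mm thick, 7 mm long, then a mushroom head 18 mm across, 4 mm thick, ending 11 mm in front of the panel. Axes as the unit.
- stud_right (a point): The same stud 70 mm right of the unit's middle.
- caddy: Loose condiment caddy of slate-grey steel, about 0.4 kg, 230 mm wide (its y), 70 deep (x). Origin: centre of its underside; z up; front at -x. Back plate 102 mm high, x = +30 to +35 mm, with two keyhole slots. Floor 4 mm thick; front and end walls 4 mm thick, 36 mm high. Starts hung on both studs, axes as the unit's, back touching the panel, underside 40 mm above the worktop.
- caddy_handle (a point): Top middle of the caddy's brown wooden handle, an upright plate in its middle: 14 mm thick in y, x = -22 to +22 mm, top 132 mm above the underside, bare above 36 mm. Pinch it across y, at any tilt in its x-z plane.
- slot_left (a point): Centre of the wide opening (28 mm, cut corners) of the left keyhole, at caddy y = +70, 61 mm above its underside. An 11 mm slot runs up from it; hung, the stud's neck rests in the slot's top, 85 mm above the underside. Raised 24 mm along the slots (4 to 5 mm of play) the heads face the openings and the caddy comes straight off towards -x, clear after 12 mm.
- slot_right (a point): The same for the right keyhole, at caddy y = -70.
- empty_compartment (a point): On the floor of the caddy's right, empty compartment (y = -7 to -111 mm, 61 mm deep), 4 mm above the underside, 76 mm right of the caddy's middle. The left one (y = +7 to +111) holds the spice jar.
- spice_jar: Loose spice jar with a green lid, 46 mm across, 106 mm high, 0.11 kg, standing in the caddy's left (+y) compartment. Origin at the centre of its underside, z up.
- board: Loose brown chopping board lying flat on the worktop, 180 mm (its x) by 260 mm (its y), 21 mm thick, 0.66 kg; place and yaw vary, its long side roughly across the robot's front. Origin at the centre of its underside, z up.
- salt: Loose salt shaker, clear and grey with a domed pale top, 90 mm high, 0.1 kg: body 44 mm across up to 74 mm, top 34 mm across. Origin at the centre of its underside, z up. It stands in one of three places right of the board, the jam jar and the glass in the other two.
- jam: Bystander: loose jam jar, 73 mm across, 82 mm high, dark lid. Origin at the centre of its underside.
- glass: Bystander: loose clear glass, 81 mm across, 86 mm high. Origin at the centre of its underside.
- oil: Bystander: loose green-capped oil bottle, 58 mm across, 204 mm high, near the right wall. Origin at the centre of its underside.
Things that resemble listed ones, but are neither listed nor needed, are in the scene too. What is shaped like the salt but purple is not meant.

How it is judged:
By the outcome, as a careful person would: the job done as asked, in the order asked, and still so for the second after the job is handed in, with the robot touching nothing.
It also fails if it takes over 64 s, if anything falls off the work surface, if the arm or the gripper's body presses on something with over 40 N, if the wrist force passes 120 N, or if a joint passes its speed limit or range.

## Robot

A 6-joint arm with a two-finger parallel gripper is mounted at the origin on the work surface; the furniture and walls round the work are solid. World frame = base frame: x ahead of the robot, y to its left, z up, the work surface at z = 0. Lengths are in mm, angles in rad, forces in N, time in s.
With the tool pointing down it reaches from about 300 to 775 mm from the base axis. Payload 14.6 kg.
Tool frame: the origin (TCP) lies between the finger pads; the fingertips stand manip.tip_reach ahead of it and the grasp point (between the pads) lies 5 mm behind it (manip.tip_reach is the distance from the TCP to the fingertips, in mm); z points along the fingers, y is the line along which they close (so a half turn about z gives the same grasp; the last joint's range is limited). The gripper opens to 94 mm and grips with 3 to 60 N. Pads are 16 mm wide; open, the fingers measure 119 mm over their backs; the gripper's body (75 mm by 177 mm) begins 78 mm behind the grasp point.
Start: joints at [1.165, 0.3, 1.521, -0, 1.321, -0.067], TCP at [182.793, 518.726, 219.446] pointing down, gripper open.
Joint ranges: [-3.03, 3.03], [-0.79, 2.21], [0.23, 2.52], [-1.04, 4.18], [0, 3.07], [-2.55, 2.55]. Speed limits (rad/s): [2.22, 2.22, 2.57, 3.14, 3.14, 3.14].

## Interface

Orientations are given as [roll, pitch, yaw] about the fixed x, y, z axes, in that order (R = Rz(yaw) Ry(pitch) Rx(roll)).
In Python, from cell import manip gives the robot as it stands. The module is installed in compiled form; this text tells all that it offers.
- The arm moves only by the shell command python3 -m creep 'ROWS' [FORCE]. ROWS is JSON, a list of rows, each a list of 3 entries, a list of its own where there are three numbers: the opening, from -1 (shut) to 1 (fully open), then the shift along the tool's x, y, z in cm, then the turn about the tool's z in units of 5 degrees (1.0 is 5 degrees). In form: [[grip, [tx, ty, tz], roll], ...]. A call has 1 to 12 rows; each row is the pose to reach, as a shift and turn from the pose commanded when the call began, along the tool's axes at that moment; what a row does not reach only later rows make up. A row lasts 1/10 s, in which the tool goes at most 50 mm and 8.59 degrees, less where a joint would pass 70% of its speed; a pose out of reach is approached as far as the arm can. A call with a gripper value outside its range is refused whole. The fingers move at their own pace and stop on an object; FORCE is the grip in N (left out, the last holds). Time passes only in rows, so rows that repeat a pose let the fingers close. It gives the time, the measured TCP pose, the force, the opening and the grip force at its end, in the units of the state.
- manip.read_state(): the state, without advancing time (a new reading comes with each control period).
- manip.camera(name): name is "scene" or "top"; returns the picture (480x640x3 uint8, red, green, blue); there is no depth.
- manip.camera_params(name): a dict with "fovy" (degrees; the focal length in pixels is half the picture's height over the tangent of half this angle, whatever the lens; pixels are square), "cx", "cy" (the principal point, pixels), "origin" and "attitude" of the camera in the world. Camera axes: x right, y down, z forward; pixel columns grow to the right and rows downward; lengths in mm; the calibration is good to about 2 mm. A picture is of the moment at which its call begins. camera_params takes no time and is no camera call.
- manip.sign_off(): hands the job in; it is judged then, once.
The state is a dict: "clock": time; "joints": joint angles; "qd": joint speeds; "effort": joint torques, N m; "eef_pos": TCP position; "eef_rot": TCP orientation; "wrist_force": force on the tool from outside, world axes, zero at the start; "moment": the same for the moment, N m; "finger_gap": finger opening in mm; "finger_force": force on a finger pad.
Only numpy, scipy, OpenCV 4.12 (cv2) and the standard library are available. Lean on these libraries where they do the work, as an engineer would, in place of code of your own. Each camera call takes 0.05 s, during which the arm holds its last target. There are 200 camera calls.

## Working session

There is one attempt and no reset: what is moved stays moved. The work goes in short steps, Python scripts to look and compute and a shell command to move; the robot and the scene stay as the last step left them, time stands still between calls to the robot, and variables do not carry over. Pictures are saved under pics/ and viewed, at most 10 in all, crops included, and the job is handed in when it is done.

```bash
mkdir -p pics; python3 - <<'E'
from cell import manip
import cv2
for n in("scene","top"):
    cv2.imwrite(f"pics/{n}0.png",manip.camera(n)[:,:,::-1]); print(n,manip.camera_params(n))
print(manip.read_state(),manip.tip_reach)
E
```

```text
scene {'fovy': 43.020287826093764, 'cx': 321.1972910113439, 'cy': 245.96639245383642, 'origin': array([ -12.91694303,  -63.97477128, 1214.46898615]), 'attitude': array([-2.60117123e+00, -5.06315989e-04, -1.69560125e+00])}
top {'fovy': 53.16537901352368, 'cx': 325.6564864148685, 'cy': 234.89412572184293, 'origin': array([ 352.24518714,  -79.38196166, 1018.81099324]), 'attitude': array([-2.84522808, -0.00640233, -1.88936622])}
{'clock': 0.1, 'joints': array([ 1.16538057e+00,  3.00419970e-01,  1.52151785e+00,  1.29847036e-05,
        1.32071157e+00, -6.66232656e-02]), 'qd': array([ 0.00133281, -0.00104346, -0.00165948, -0.0005664 , -0.00098072,
        0.00044363]), 'effort': array([ 2.96052705e-03, -5.32644296e+01, -3.53281903e+01,  7.09686172e-02,
        2.35509127e-02, -7.56759050e-05]), 'eef_pos': array([182.71493887, 518.52580949, 218.9411207 ]), 'eef_rot': array([-3.14053910e+00, -8.29003757e-05,  2.80279690e+00]), 'wrist_force': array([ 0.09704197,  0.65508676, -0.5643009 ]), 'moment': array([-0.01348119,  0.05693553,  0.00277993]), 'finger_force': 0.0, 'finger_gap': 94.26847742798442} 14.0
```

View pics/scene0.png

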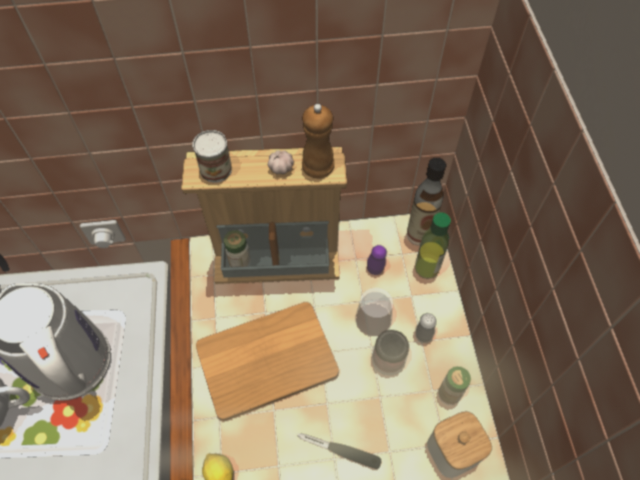

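View pics/top0.png

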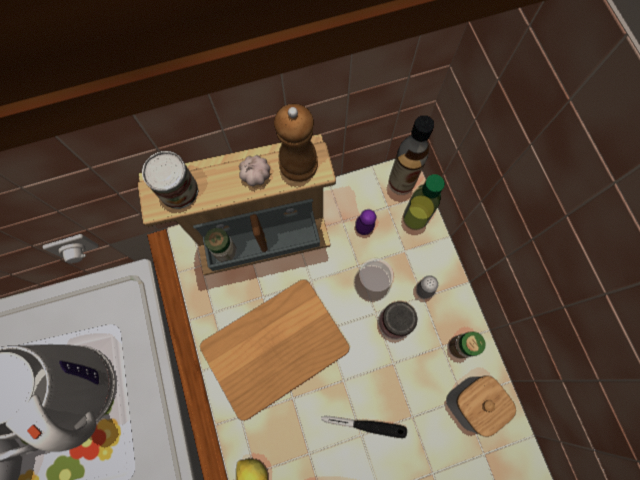

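```bash
cat > h.py <<'E'
import numpy as np,cv2
from scipy.spatial.transform import Rotation as R
from cell import manip
C={n:manip.camera_params(n) for n in("scene","top")}
def ray(n,p):
    c=C[n];f=240/np.tan(np.radians(c["fovy"])/2)
    d=R.from_euler("xyz",c["attitude"]).apply([(p[0]-c["cx"])/f,(p[1]-c["cy"])/f,1]);return c["origin"],d/np.linalg.norm(d)
def plane(n,p,z):
    o,d=ray(n,p);return o+d*(z-o[2])/d[2]
def tri(ps,pt):
    o1,d1=ray("scene",ps);o2,d2=ray("top",pt)
    t=np.linalg.lstsq(np.c_[d1,-d2],o2-o1,rcond=None)[0];a=o1+d1*t[0];b=o2+d2*t[1]
    return (a+b)/2,np.linalg.norm(a-b)
def shot(n,name):
    im=manip.camera(n)[:,:,::-1].copy();cv2.imwrite(f"pics/{name}.png",im);return im
E
python3 - <<'E'
from h import *
S=cv2.imread("pics/scene0.png");T=cv2.imread("pics/top0.png")
def board(im,n,seed):
    hsv=cv2.cvtColor(im,cv2.COLOR_BGR2HSV);print(n,hsv[seed[1],seed[0]])
    m=cv2.inRange(hsv,(5,90,60),(20,255,235));m=cv2.morphologyEx(m,cv2.MORPH_OPEN,np.ones((5,5)))
    k,l,s,c=cv2.connectedComponentsWithStats(m);i=l[seed[1],seed[0]];print(s[i])
    cs=cv2.findContours((l==i).astype(np.uint8),0,1)[0];c=max(cs,key=cv2.contourArea)[:,0]
    P=np.array([plane(n,p,21)[:2] for p in c],np.float32);r=cv2.minAreaRect(P);print(n,r);print(cv2.boxPoints(r).round(0).tolist())
board(S,"scene",(265,360));board(T,"top",(275,350))
def crop(im,x,y,w,h,W):return cv2.resize(im[y:y+h,x:x+w],(W,int(W*h/w)),interpolation=cv2.INTER_CUBIC)
a=np.hstack([crop(S,205,140,150,150,400),crop(T,190,140,150,150,400)])
b=np.hstack([crop(S,340,270,120,60*1,400),crop(T,350,250,120,60,400)])
# second row: salt region
cv2.imwrite("pics/c1.png",np.vstack([a,b])[:600])
E
```

```text
scene [ 15 138 183]
[  196   302   142   118 10638]
scene ((443.5039978027344, -8.6094970703125), (191.07115173339844, 258.6871643066406), 14.516180992126465)
[[319.0, 93.0], [383.0, -158.0], [568.0, -110.0], [504.0, 141.0]]
top [ 14 144 154]
[  200   280   149   140 11528]
top ((446.2588806152344, -7.709136962890625), (181.29763793945312, 258.6866760253906), 14.387876510620117)
[[326.0, 95.0], [391.0, -156.0], [566.0, -110.0], [502.0, 140.0]]
```

View pics/c1.png

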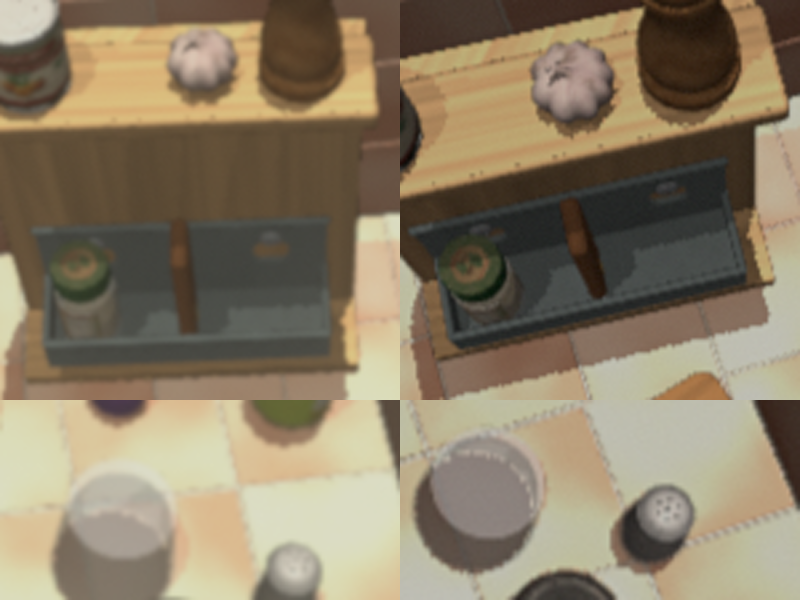

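```bash
python3 - <<'E'
from h import *
s=lambda x,y:(205+x/2.6667,140+y/2.6667)
t=lambda x,y:(190+(x-400)/2.6667,140+y/2.6667)
P={"hback":(s(179,221),t(570,201)),"hfront":(s(180,264),t(579,238)),"plateL":(s(35,230),t(411,230)),"plateR":(s(327,219),t(727,163)),
"frontR":(s(329,333),t(744,276)),"frontL":(s(46,346),t(455,345)),"shelfR":(s(374,120),t(787,117)),
"salt":((340+294/3.333,270+172/3.333),(350+266/3.333,250+112/3.333))}
for k,(a,b) in P.items():
    p,e=tri(a,b);print(k,p.round(1),"gap",round(e,1))
for n,i in(("scene",0),("top",1)):
    a,b=[plane(n,P[k][i],142) for k in("plateL","plateR")];d=a-b;print(n,"plate",a.round(1),b.round(1),np.hypot(*d[:2]),np.degrees(np.arctan2(-d[0],d[1])))
    print("hback",plane(n,P["hback"][i],172).round(1),"hfront",plane(n,P["hfront"][i],172).round(1),"salt@88",plane(n,P["salt"][i],88).round(1))
E
```

```text
hback [673.4 -49.8 173.9] gap 0.2
hfront [658.6 -46.9 135.6] gap 0.4
plateL [698.2  64.2 145.3] gap 2.1
plateR [ 673.2 -164.3  155.4] gap 0.6
frontR [ 605.2 -156.2   95.5] gap 2.3
frontL [621.5  64.3  95. ] gap 0.8
shelfR [ 612.3 -184.7  361.3] gap 0.6
salt [ 463.6 -344.1   67.6] gap 1.4
scene plate [700.1  63.6 142. ] [ 681.8 -165.3  142. ] 229.6177206852808 -4.556563015322011
hback [674.7 -49.7 172. ] hfront [636.  -47.3 172. ] salt@88 [ 455.2 -339.8   88. ]
top plate [699.8  65.8 142. ] [ 678.2 -166.   142. ] 232.7901687839702 -5.329051175593572
hback [674.1 -49.9 172. ] hfront [646.  -48.4 172. ] salt@88 [ 461.1 -337.7   88. ]
```

The pictures show the caddy hung with its handle at scene (272,222–239), the board centred near scene (265,360), and the salt at scene (428,322) / top (430,284). Measured: the handle is at about (653,-48), yaw about -5°, and the board at (446,-8), yaw 14°. The moves offer no tilt directly, so I raise the arm first and see how it behaves at the edge of its reach.

```bash
python3 -m creep '[[1,[0,0,-20],0],[1,[0,0,-20],0],[1,[0,0,-20],0],[1,[0,0,-20],0],[1,[0,0,-20],-1],[1,[-15,-20,-20],-2.9],[1,[-34,-46,-20],-2.9],[1,[-34,-46,-20],-2.9],[1,[-34,-46,-20],-2.9],[1,[-34,-46,-20],-2.9],[1,[-34,-46,-20],-2.9],[1,[-34,-46,-20],-2.9]]'
```

```text
clock: 1.3
eef_pos: [285.4, 182.3, 419.3]
eef_rot: [3.142, 0.0, 3.057]
wrist_force: [1.7, 0.3, 0.4]
finger_gap: 93.9
finger_force: 0.0
```

```bash
python3 -m creep '[[1,[-8,-20,0],0],[1,[-8,-20,0],0],[1,[-8,-20,0],0],[1,[-8,-20,0],0],[1,[-8,-20,0],0],[1,[-8,-20,-25],0],[1,[-8,-20,-25],0],[1,[-8,-20,-25],0],[1,[-8,-20,-25],0],[1,[-8,-20,-25],0],[1,[-8,-20,-25],0]]'; python3 -c "
from cell import manip
s=manip.read_state();print(s['joints'].round(3),s['eef_pos'],s['eef_rot'])"
```

```text
clock: 2.4
eef_pos: [347.7, -21.9, 673.0]
eef_rot: [-3.141, 0.006, 3.056]
wrist_force: [-0.6, -0.2, -0.8]
finger_gap: 93.9
finger_force: 0.0
[-0.168 -0.007  0.802  0.     2.341 -1.653] [347.69677396 -21.8770077  673.03147865] [-3.14111593  0.00581573  3.05581133]
```

```bash
python3 -m creep '[[1,[5,0,-30],0],[1,[5,0,-30],0],[1,[5,0,-30],0],[1,[5,0,-30],0],[1,[5,0,-30],0],[1,[5,0,-30],0],[1,[5,0,-30],0],[1,[5,0,-30],0]]'; python3 -c "
from cell import manip
s=manip.read_state();print(s['joints'].round(3),s['eef_pos'],s['eef_rot'])"
```

```text
clock: 3.2
eef_pos: [259.4, -15.4, 788.3]
eef_rot: [-3.142, 0.013, 3.056]
wrist_force: [0.0, -0.2, 0.1]
finger_gap: 94.1
finger_force: 0.0
[-0.202  0.131  0.236  0.004  2.762 -1.683] [259.40813539 -15.43422647 788.29500437] [-3.14157232  0.01305041  3.05580055]
```

```bash
python3 -m creep '[[1,[30,0,-10],0],[1,[30,0,-10],0],[1,[30,0,-10],0],[1,[30,0,-10],0],[1,[30,0,-10],0],[1,[30,0,-10],0],[1,[30,0,-10],0],[1,[30,0,-10],0]]'; python3 -c "
from cell import manip
s=manip.read_state();print(s['joints'].round(3),s['eef_pos'],s['eef_rot'])"
```

```text
clock: 4.0
eef_pos: [34.6, 14.2, 826.5]
eef_rot: [-3.134, 0.003, 3.031]
wrist_force: [0.2, -0.0, 0.2]
finger_gap: 93.9
finger_force: 0.0
[-0.868 -0.157  0.235 -0.046  3.056 -2.374] [ 34.57963866  14.22695784 826.48723599] [-3.13350775e+00  2.79095215e-03  3.03068305e+00]
```

```bash
python3 -m creep '[[1,[0,2,0],0],[1,[0,2,0],0],[1,[0,2,0],0],[1,[0,2,0],0],[1,[10,2,0],-0.2],[1,[20,2,0],-0.2],[1,[30,2,0],-0.2],[1,[30,2,0],-0.2],[1,[30,2,0],-0.2],[1,[30,2,0],-0.2]]'; python3 -c "
from cell import manip
s=manip.read_state();print(s['joints'].round(3),s['eef_pos'],s['eef_rot'])"
```

```text
clock: 5.0
eef_pos: [-174.7, 43.9, 754.8]
eef_rot: [-3.135, 0.026, 3.074]
wrist_force: [0.0, 0.1, 0.7]
finger_gap: 93.3
finger_force: 0.0
[-0.051 -0.62   0.67  -0.09   3.066 -1.644] [-174.74727491   43.87360109  754.76551067] [-3.13521942  0.02569972  3.07362181]
```

```bash
for i in 1; do python3 -m creep '[[1,[0,0,-50],0],[1,[0,0,-50],0],[1,[0,0,-50],0]]'|grep -E 'eef|clock';  python3 -m creep '[[1,[0,0,-50],0],[1,[0,0,-50],0],[1,[0,0,-50],0]]'|grep -E 'eef|clock';  python3 -m creep '[[1,[0,0,-90],0],[1,[0,0,-90],0],[1,[0,0,-90],0]]'|grep -E 'eef|clock'; done; python3 -c "
from cell import manip
s=manip.read_state();print(s['joints'].round(3),s['eef_pos'],s['eef_rot'])"
```

```text
clock: 5.3
eef_pos: [-119.0, 31.4, 792.3]
eef_rot: [-3.137, 0.041, 3.073]
clock: 5.6
eef_pos: [-78.1, 21.8, 812.7]
eef_rot: [-3.139, 0.057, 3.073]
clock: 5.9
eef_pos: [-47.3, 14.0, 824.8]
eef_rot: [-3.141, 0.071, 3.073]
[ 0.344 -0.237  0.242 -0.391  3.066 -1.548] [-47.26055197  14.04018994 824.83669397] [-3.14125646  0.07135727  3.07278213]
```

```bash
python3 - <<'E'
import numpy as np
D=[(.3004,1.5218,np.hypot(182.7,518.5),218.9),(-.007,.802,np.hypot(347.7,21.9),673),(.131,.236,np.hypot(259.4,15.4),788.3),(-.62,.67,-np.hypot(174.7,43.9),754.8)]
A=[];y=[]
for j2,j3,r,z in D:
    f=j2+j3;r=np.sign(r)*np.sqrt(r*r-36.5**2)
    A+=[[np.sin(j2),np.sin(f),np.cos(f),1,0],[np.cos(j2),np.cos(f),-np.sin(f),0,1]];y+=[r,z]
s,res,*_=np.linalg.lstsq(np.array(A),np.array(y),rcond=None);print(s,np.array(A)@s-y)
a,b,e,c,H=s
for j2 in(.1,.2,.3,.4,.5,.6,.7,.8):
    f=j2+.23;print(j2,a*np.sin(j2)+b*np.sin(f)+e*np.cos(f)+c,a*np.cos(j2)+b*np.cos(f)-e*np.sin(f)+H)
E
```

```text
[419.53596622 446.1731974   42.11995229   2.5502536  -29.52955066] [-0.17237992  0.53124577  1.14457786 -0.62347086 -0.51856921 -0.5399858
 -0.45362872  0.63221089]
0.1 228.8605349588789 796.3605435965878
0.2 310.1813560817973 769.641204577144
0.3 388.42842891807425 734.936815542095
0.4 462.8199345809733 692.5941312749337
0.5 532.6125777364731 643.0362258802265
0.6 597.1090133645444 586.7582655670124
0.7 655.6648144000786 524.3225611117202
0.8 707.694910635103 456.35294943476737
```

```bash
python3 -m creep '[[1,[-35,2,7.5],0],[1,[-35,2,7.5],0],[1,[-35,2,7.5],0],[1,[-35,2,7.5],0],[1,[-35,2,7.5],0],[1,[-35,2,7.5],0],[1,[-35,2,7.5],0],[1,[-35,2,7.5],0]]'|grep -E 'eef|clock'
python3 -m creep '[[1,[-20,0,-50],0]]'|grep -E 'eef'
python3 -m creep '[[1,[-20,0,-50],0]]'|grep -E 'eef'
python3 -m creep '[[1,[-20,0,-50],0]]'|grep -E 'eef'
python3 -m creep '[[1,[-20,0,-50],0]]'|grep -E 'eef'
python3 -c "
from cell import manip
s=manip.read_state();print(s['clock'],s['joints'].round(3),s['eef_pos'],s['eef_rot'])"
```

```text
clock: 6.7
eef_pos: [177.3, 19.7, 793.1]
eef_rot: [-3.141, 0.072, 3.072]
eef_pos: [190.9, 17.8, 806.4]
eef_rot: [3.141, 0.06, 3.073]
eef_pos: [192.0, 16.3, 810.8]
eef_rot: [3.14, 0.08, 3.074]
eef_pos: [195.9, 14.4, 810.9]
eef_rot: [3.139, 0.095, 3.074]
eef_pos: [198.2, 12.8, 811.7]
eef_rot: [3.138, 0.109, 3.073]
7.1 [-0.135  0.026  0.237  0.03   2.77  -1.61 ] [198.23196813  12.77086213 811.67483731] [3.13797925 0.10940193 3.0733935 ]
```

```bash

python3 -m creep '[[1,[-25,1,-50],0]]'|grep -E 'eef'
python3 -m creep '[[1,[-25,1,-50],0]]'>/dev/null
python3 -m creep '[[1,[-25,1,-50],0]]'>/dev/null
python3 -m creep '[[1,[-25,1,-50],0]]'>/dev/null
python3 -m creep '[[1,[-25,1,-50],0]]'>/dev/null
python3 -m creep '[[1,[-30,1,-50],0]]'|grep -E 'eef'
python3 -m creep '[[1,[-30,1,-50],0]]'>/dev/null
python3 -m creep '[[1,[-30,1,-50],0]]'>/dev/null
python3 -m creep '[[1,[-30,1,-50],0]]'>/dev/null
python3 -m creep '[[1,[-30,1,-50],0]]'>/dev/null
python3 -c "
from cell import manip
s=manip.read_state();print(s['clock'],s['joints'].round(3),s['eef_pos'],s['eef_rot'])"
```

```text
eef_pos: [205.1, 11.7, 811.3]
eef_rot: [3.137, 0.121, 3.073]
eef_pos: [238.1, 6.2, 809.6]
eef_rot: [3.131, 0.178, 3.073]
8.1 [-0.171  0.064  0.236  0.076  2.608 -1.604] [261.49346058   1.98832964 810.53111649] [3.12644404 0.23549453 3.07212113]
```

```bash

python3 -m creep '[[1,[0,4.5,0],0],[1,[0,4.5,0],0]]'>/dev/null
python3 -m creep '[[1,[-35,2,-45],0]]'|grep -E 'eef'
python3 -m creep '[[1,[-35,2,-45],0]]'>/dev/null
python3 -m creep '[[1,[-35,2,-45],0]]'>/dev/null
python3 -m creep '[[1,[-35,2,-45],0]]'>/dev/null
python3 -m creep '[[1,[-35,2,-45],0]]'>/dev/null
python3 -m creep '[[1,[-35,2,-45],0]]'|grep -E 'eef'
python3 -m creep '[[1,[-35,2,-45],0]]'>/dev/null
python3 -m creep '[[1,[-35,2,-45],0]]'>/dev/null
python3 -m creep '[[1,[-35,2,-45],0]]'>/dev/null
python3 -m creep '[[1,[-35,2,-45],0]]'>/dev/null
python3 -c "
from cell import manip
s=manip.read_state();print(s['clock'],s['joints'].round(3),s['eef_pos'],s['eef_rot'])"
```

```text
eef_pos: [272.2, 45.2, 808.9]
eef_rot: [3.123, 0.253, 3.075]
eef_pos: [305.9, 31.6, 812.9]
eef_rot: [3.109, 0.339, 3.069]
9.3 [-0.076  0.078  0.236  0.066  2.41  -1.523] [316.68592088  23.83066663 822.73907707] [3.09788433 0.41708521 3.0664283 ]
```

```bash

python3 -m creep '[[1,[-40,-8,-40],0]]'|grep -E 'eef'
python3 -m creep '[[1,[-40,-8,-40],0]]'|grep -E 'eef'
python3 -m creep '[[1,[-40,-8,-40],0]]'|grep -E 'eef'
python3 -m creep '[[1,[-40,-8,-40],0]]'|grep -E 'eef'
python3 -c "
from cell import manip
s=manip.read_state();print(s['clock'],s['joints'].round(3),s['eef_pos'],s['eef_rot'])"
```

```text
eef_pos: [322.1, 13.9, 825.2]
eef_rot: [3.096, 0.439, 3.067]
eef_pos: [328.0, 3.5, 827.1]
eef_rot: [3.093, 0.458, 3.065]
eef_pos: [332.5, -6.1, 829.5]
eef_rot: [3.091, 0.479, 3.063]
eef_pos: [335.8, -15.1, 832.4]
eef_rot: [3.09, 0.5, 3.062]
9.7 [-0.26   0.078  0.236  0.191  2.334 -1.598] [335.82186758 -15.09950042 832.3544056 ] [3.08956907 0.50045361 3.06192176]
```

```bash

python3 -m creep '[[1,[10,-22.5,-5],0],[1,[10,-22.5,-5],0],[1,[10,-22.5,-5],0],[1,[10,-22.5,-5],0],[1,[10,-22.5,-5],0]]'|grep -E 'eef'
python3 -m creep '[[1,[-30,-14,-38],0]]'|grep -E 'eef'
python3 -m creep '[[1,[-30,-14,-38],0]]'|grep -E 'eef'
python3 -m creep '[[1,[-30,-14,-38],0]]'|grep -E 'eef'
python3 -m creep '[[1,[-30,-14,-38],0]]'|grep -E 'eef'
python3 -c "
from cell import manip
s=manip.read_state();print(s['clock'],s['joints'].round(3),s['eef_pos'],s['eef_rot'])"
```

```text
eef_pos: [258.8, -156.0, 822.9]
eef_rot: [3.09, 0.498, 3.062]
eef_pos: [259.9, -167.7, 832.7]
eef_rot: [3.09, 0.512, 3.054]
eef_pos: [261.6, -175.4, 834.0]
eef_rot: [3.089, 0.53, 3.052]
eef_pos: [260.1, -179.9, 837.9]
eef_rot: [3.1, 0.555, 3.057]
eef_pos: [258.1, -185.1, 841.2]
eef_rot: [3.107, 0.577, 3.057]
10.6 [-1.165  0.083  0.236  0.806  2.382 -1.944] [ 258.1340759  -185.11944199  841.18648906] [3.10730115 0.57674369 3.05741089]
```

```bash

python3 -m creep '[[1,[-30,-14,-38],0]]'|grep -E 'eef'
python3 -m creep '[[1,[-30,-14,-38],0]]'|grep -E 'eef'
python3 -m creep '[[1,[-30,-14,-38],0]]'|grep -E 'eef'
python3 -c "
from cell import manip
s=manip.read_state();print(s['clock'],s['joints'].round(3),s['eef_pos'],s['eef_rot'])"
```

```text
eef_pos: [255.7, -190.6, 844.3]
eef_rot: [3.113, 0.598, 3.057]
eef_pos: [252.7, -195.8, 847.7]
eef_rot: [3.119, 0.62, 3.056]
eef_pos: [249.0, -200.6, 851.3]
eef_rot: [3.125, 0.642, 3.056]
10.9 [-1.28   0.079  0.236  0.904  2.344 -1.967] [ 249.00696241 -200.61037484  851.29831791] [3.12482571 0.64150841 3.05600906]
```

```bash
cat >> h.py <<'E'
def go(*T):
    s=manip.read_state();Q=R.from_euler("xyz",s["eef_rot"]).inv();print("pos",s["eef_pos"].round(1),"rot",s["eef_rot"].round(3),"clock",s["clock"])
    for t in T:print(t,"->",(Q.apply(np.array(t)-s["eef_pos"])/10).round(2))
E
python3 -c "
from h import *
go((300,-60,600),(330,-40,400),(480,-40,260))"
```

```text
pos [ 249.  -200.6  851.3] rot [3.125 0.642 3.056] clock 10.9
(300, -60, 600) -> [11.93 14.07 22.69]
(330, -40, 400) -> [21.64 16.02 40.44]
(480, -40, 260) -> [18.04 16.96 60.62]
```

```bash
python3 -m creep '[[1,[12,14,22.7],-0.26],[1,[12,14,22.7],-0.26],[1,[12,14,22.7],-0.26],[1,[12,14,22.7],-0.26],[1,[12,14,22.7],-0.26],[1,[12,14,22.7],-0.26],[1,[21.6,16,40.4],-0.26],[1,[21.6,16,40.4],-0.26],[1,[21.6,16,40.4],-0.26],[-0.3,[21.6,16,40.4],-0.26],[-0.3,[18,17,60.6],-0.26],[-0.3,[18,17,60.6],-0.26]]'
python3 -c "
from h import *
go((480,-40,260),(581,-44,232))
print(manip.read_state()['joints'].round(3))"
```

```text
clock: 12.1
eef_pos: [378.6, -48.3, 392.9]
eef_rot: [-3.141, 0.643, 3.085]
wrist_force: [0.9, -2.1, -0.1]
finger_gap: 73.6
finger_force: 0.0
pos [378.6 -48.3 392.9] rot [-3.141  0.643  3.085] clock 12.1
(480, -40, 260) -> [-0.09  1.41 16.68]
(581, -44, 232) -> [-6.5   1.58 24.99]
[-0.335 -0.555  1.998  0.188  1.082 -1.885]
```

```bash
python3 -m creep '[[-0.3,[0,1.4,16.6],0],[-0.3,[0,1.4,16.6],0],[-0.3,[0,1.4,16.6],0],[-0.3,[0,1.4,16.6],0],[-0.3,[-6.5,1.6,25],0],[-0.3,[-6.5,1.6,25],0],[-0.3,[-6.5,1.6,25],0],[-0.3,[-6.5,1.6,25],0]]'
python3 - <<'E'
from h import *
go((653,-48,136))
S=shot("scene","s1");T=shot("top","t1")
f=lambda im,x,y:cv2.resize(im[y:y+190,x:x+170],(400,447),interpolation=cv2.INTER_CUBIC)
cv2.imwrite("pics/c2.png",np.hstack([f(S,195,140),f(T,180,120)]))
E
```

```text
clock: 12.9
eef_pos: [580.4, -44.6, 230.8]
eef_rot: [3.14, 0.638, 3.083]
wrist_force: [-0.9, 0.6, 0.2]
finger_gap: 33.0
finger_force: 0.0
pos [580.4 -44.6 230.8] rot [3.14  0.638 3.083] clock 12.9
(653, -48, 136) -> [-0.19  0.06 11.94]
```

View pics/c2.png

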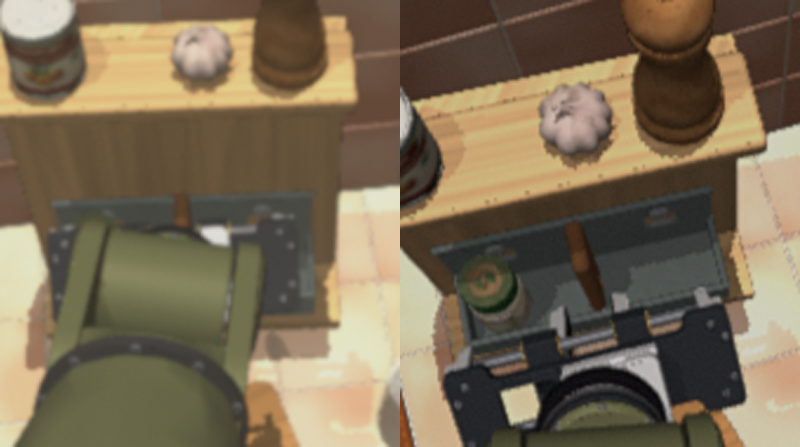

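The top view shows the two fingers at crop (560,315) and (620,300), straddling the line of the handle at (575–596,230–300), with the jar clear. I go in.

```bash
python3 -m creep '[[-0.3,[-0.2,0,4],0],[-0.3,[-0.2,0,8],0],[-0.3,[-0.2,0,10],0],[-0.3,[-0.2,0,11],0],[-0.3,[-0.2,0,11.9],0],[-0.3,[-0.2,0,11.9],0],[-0.3,[-0.2,0,11.9],0]]'
python3 - <<'E'
from h import *
T=shot("top","t2")
cv2.imwrite("pics/c3.png",cv2.resize(T[120:310,180:350],None,fx=3,fy=3,interpolation=cv2.INTER_CUBIC))
E
```

```text
clock: 13.7
eef_pos: [652.7, -48.7, 139.2]
eef_rot: [3.141, 0.642, 3.084]
wrist_force: [-0.5, -0.2, 0.9]
finger_gap: 32.8
finger_force: 0.0
```

View pics/c3.png

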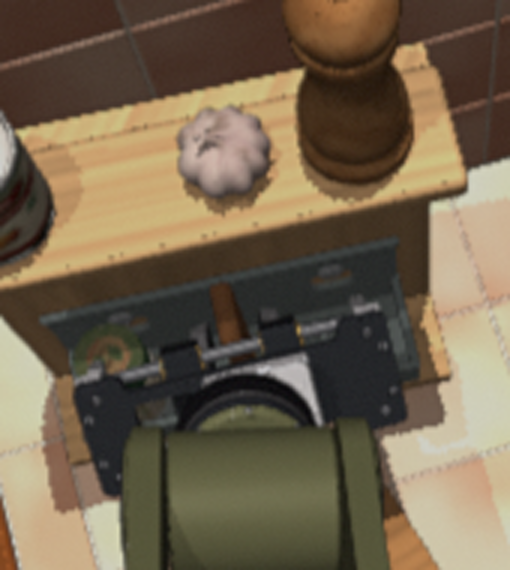

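The handle at crop (230,320) lies between the fingers at (200,340) and (268,325), and the jar is clear. I close.

```bash
python3 -m creep '[[-1,[0,0,0],0],[-1,[0,0,0],0],[-1,[0,0,0],0],[-1,[0,0,0],0],[-1,[0,0,0],0],[-1,[0,0,0],0]]' 50
python3 -c "
from h import *
p=manip.read_state()['eef_pos']
go(p+[0,0,10],p+[0,0,24],p+[-.9962*60,.087*60,24])"
```

```text
clock: 14.35
eef_pos: [652.9, -48.1, 138.6]
eef_rot: [3.14, 0.641, 3.084]
wrist_force: [-5.6, 6.2, 6.9]
finger_gap: 13.6
finger_force: 50.0
pos [652.9 -48.1 138.6] rot [3.14  0.641 3.084] clock 14.35
[652.85883335 -48.11068866 148.62614471] -> [-0.6  0.  -0.8]
[652.85883335 -48.11068866 162.62614471] -> [-1.43  0.   -1.92]
[593.08683335 -42.89068866 162.62614471] -> [ 3.37  0.18 -5.51]
```

Gripped at 13.6 mm. I raise 24 mm slowly.

```bash
python3 -m creep '[[-1,[-0.3,0,-0.4],0],[-1,[-0.6,0,-0.8],0],[-1,[-0.9,0,-1.2],0],[-1,[-1.2,0,-1.6],0],[-1,[-1.45,0,-1.92],0],[-1,[-1.45,0,-1.92],0],[-1,[-1.45,0,-1.92],0]]'
python3 -c "
from h import *
p=manip.read_state()['eef_pos']
go([652.9,-48.1,162.6],p+[-.9962*15,.087*15,0],p+[-.9962*70,.087*70,0])"
```

```text
clock: 15.05
eef_pos: [652.7, -48.6, 161.8]
eef_rot: [3.141, 0.639, 3.084]
wrist_force: [-4.7, 2.1, -1.7]
finger_gap: 13.9
finger_force: 49.9
pos [652.7 -48.6 161.8] rot [3.141 0.639 3.084] clock 15.05
[652.9, -48.1, 162.6] -> [-0.06  0.05 -0.05]
[637.74162626 -47.28303119 161.79823902] -> [ 1.2   0.04 -0.89]
[582.95062626 -42.49803119 161.79823902] -> [ 5.61  0.21 -4.17]
```

```bash
python3 -m creep '[[-1,[0.35,0,-0.35],0],[-1,[0.75,0,-0.65],0],[-1,[1.15,0,-0.95],0],[-1,[1.15,0,-0.95],0]]'
python3 -c "
from h import *
p=manip.read_state()['eef_pos']
go(p+[-.9962*60,.087*60,0])"
```

```text
clock: 15.45
eef_pos: [637.6, -47.8, 162.7]
eef_rot: [3.141, 0.64, 3.084]
wrist_force: [0.0, 0.2, -4.8]
finger_gap: 14.1
finger_force: 50.0
pos [637.6 -47.8 162.7] rot [3.141 0.64  3.084] clock 15.45
[577.7839025  -42.59457979 162.72408143] -> [ 4.81  0.18 -3.58]
```

```bash
python3 -m creep '[[-1,[1.2,0,-0.9],0],[-1,[2.8,0.1,-2.1],0],[-1,[4.8,0.2,-3.6],0],[-1,[4.8,0.2,-3.6],0]]' | grep -E 'clock|pos|force'
python3 -c "
from h import *
go((520,-25,215),(446,-8,215),(446,-8,135))
for n,p in(('scene',(375,328)),('top',(376,290))):print(plane(n,p,0))"
```

```text
clock: 15.85
eef_pos: [576.4, -42.1, 162.6]
wrist_force: [1.0, -0.8, -5.9]
finger_force: 50.0
pos [576.4 -42.1 162.6] rot [3.141 0.639 3.084] clock 15.85
(520, -25, 215) -> [ 1.47  1.39 -7.62]
(446, -8, 215) -> [  7.48   2.66 -12.08]
(446, -8, 135) -> [12.25  2.66 -5.66]
[ 491.37628453 -244.55016757    0.        ]
[ 494.50705378 -246.9961498     0.        ]
```

```bash
python3 -m creep '[[-1,[0.5,0.4,-2],0],[-1,[1.0,0.9,-5],0],[-1,[1.5,1.4,-7.6],0],[-1,[3.5,1.8,-9],0],[-1,[5.5,2.3,-10.6],0],[-1,[6.9,2.6,-11.6],0],[-1,[7.5,2.7,-12.1],0],[-1,[7.5,2.7,-12.1],0],[-1,[7.5,2.7,-12.1],0],[-1,[7.5,2.7,-12.1],0]]'
python3 - <<'E'
from h import *
S=shot("scene","s3");T=shot("top","t3")
f=lambda im,x,y:cv2.resize(im[y:y+220,x:x+200],(400,440),interpolation=cv2.INTER_CUBIC)
cv2.imwrite("pics/c4.png",np.hstack([f(S,180,220),f(T,180,200)]))
E
```

```text
clock: 16.85
eef_pos: [448.3, -8.1, 215.3]
eef_rot: [3.141, 0.64, 3.084]
wrist_force: [0.5, 0.4, -6.2]
finger_gap: 13.8
finger_force: 50.0
```

View pics/c4.png

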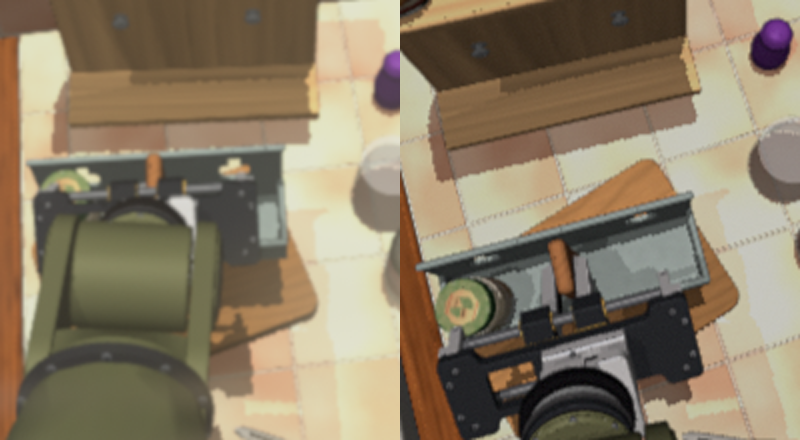

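```bash
python3 - <<'E'
from h import *
L=((180+30/2,220+161/2),(180+18/2,200+267/2));Rr=((180+284/2,220+148/2),(180+290/2,200+195/2))
for k,p in(("L",L),("R",Rr)):print(k,tri(*p))
for n,i in(("scene",0),("top",1)):
    a,b=[plane(n,q[i],218.7) for q in(L,Rr)];d=a-b;y=np.arctan2(-d[0],d[1]);m=(a+b)/2
    print(n,m,np.hypot(*d[:2]),np.degrees(y),"centre",m[:2]-32*np.array([np.cos(y),np.sin(y)]))
go((448,-8,150),(448,-8,125),(448,-8,119.5),(448,-8,117))
E
```

```text
L (array([490.32194175, 101.890295  , 226.64872191]), np.float64(2.31943808800301))
R (array([ 478.85870098, -126.51866507,  217.865269  ]), np.float64(2.2692438678874702))
scene [486.23313333 -12.76886506 218.7       ] 230.19246847435917 -3.8747888061504603 centre [454.3062818  -10.60642394]
top [485.35462854 -10.2217938  218.7       ] 230.60522118872726 -3.289306063970819 centre [453.40734715  -8.38570769]
pos [448.  -8. 215.] rot [3.141 0.64  3.084] clock 16.95
(448, -8, 150) -> [ 3.88 -0.    5.21]
(448, -8, 125) -> [ 5.37 -0.    7.22]
(448, -8, 119.5) -> [ 5.7  -0.    7.66]
(448, -8, 117) -> [ 5.85 -0.    7.86]
```

```bash
python3 -m creep '[[-1,[1.6,0.1,1],0],[-1,[3,0.1,3],0],[-1,[4.5,0.1,4.8],0],[-1,[5.4,0.1,6],0],[-1,[5.9,0.1,6.7],0],[-1,[6.1,0.1,6.95],0],[-1,[6.1,0.1,6.95],0],[-1,[6.1,0.1,6.95],0]]'
python3 -m creep '[[-1,[0.06,0,0.08],0],[-1,[0.12,0,0.16],0],[-1,[0.12,0,0.16],0]]'|grep -E 'pos|wrist'
python3 -c "
from h import *
go((440.5,-6.5,119.5),(440.5,-6.5,117.5))"
```

```text
clock: 17.75
eef_pos: [440.8, -6.4, 123.7]
eef_rot: [3.141, 0.641, 3.084]
wrist_force: [0.2, 0.1, -5.2]
finger_gap: 13.4
finger_force: 50.0
eef_pos: [440.3, -6.4, 121.1]
wrist_force: [1.5, 0.0, -5.2]
pos [440.3  -6.4 121.1] rot [3.141 0.64  3.084] clock 18.05
(440.5, -6.5, 119.5) -> [ 0.08 -0.01  0.14]
(440.5, -6.5, 117.5) -> [ 0.2  -0.01  0.3 ]
```

```bash

python3 -m creep '[[-1,[0.06,0,0.08],0],[-1,[0.06,0,0.08],0],[-1,[0.06,0,0.08],0]]'|grep -E 'pos|wrist'
python3 -m creep '[[-1,[0.06,0,0.08],0],[-1,[0.06,0,0.08],0],[-1,[0.06,0,0.08],0]]'|grep -E 'pos|wrist'
python3 -m creep '[[-1,[0.03,0,0.04],0],[-1,[0.03,0,0.04],0],[-1,[0.03,0,0.04],0]]'|grep -E 'pos|wrist'
```

```text
eef_pos: [440.3, -6.4, 120.0]
wrist_force: [0.2, 0.1, -4.4]
eef_pos: [440.8, -6.5, 119.7]
wrist_force: [-2.6, 0.8, 5.2]
eef_pos: [441.0, -6.5, 119.7]
wrist_force: [-11.9, 1.1, 15.7]
```

```bash

python3 -m creep '[[-1,[-0.04,0,-0.05],0],[-1,[-0.04,0,-0.05],0],[-0.5,[-0.04,0,-0.05],0],[-0.35,[-0.04,0,-0.05],0],[-0.35,[-0.04,0,-0.05],0],[-0.35,[-0.04,0,-0.05],0]]'
python3 -m creep '[[-0.35,[0,0,-1.5],0],[-0.35,[0,0,-4],0],[-0.35,[0,0,-8],0],[-0.35,[0,0,-12],0],[-0.35,[0,0,-16],0],[-0.35,[0,0,-20],0],[-0.35,[0,0,-20],0]]'
python3 -c "
from h import *
go((352,-340,300),(300,-250,300))"
```

```text
clock: 19.55
eef_pos: [440.3, -6.4, 119.1]
eef_rot: [3.141, 0.64, 3.084]
wrist_force: [-0.2, -0.7, 0.3]
finger_gap: 30.5
finger_force: 0.0
clock: 20.25
eef_pos: [320.5, 0.3, 284.3]
eef_rot: [-3.141, 0.649, 3.084]
wrist_force: [-0.5, 0.4, 0.1]
finger_gap: 30.6
finger_force: 0.0
pos [3.205e+02 3.000e-01 2.843e+02] rot [-3.141  0.649  3.084] clock 20.25
(352, -340, 300) -> [ -5.   -33.79   1.84]
(300, -250, 300) -> [ -0.46 -25.11  -1.62]
```

```bash
python3 - <<'E'
from h import *
S=shot("scene","s4");T=shot("top","t4")
f=lambda im,x,y,w,h:cv2.resize(im[y:y+h,x:x+w],(400,int(400*h/w)),interpolation=cv2.INTER_CUBIC)
a=np.hstack([f(S,355,285,100,80),f(T,355,255,100,80)]);b=np.hstack([f(S,190,270,160,110),f(T,180,250,160,110)])
cv2.imwrite("pics/c5.png",np.vstack([a,b]))
E
```

```text
(no output)
```

View pics/c5.png

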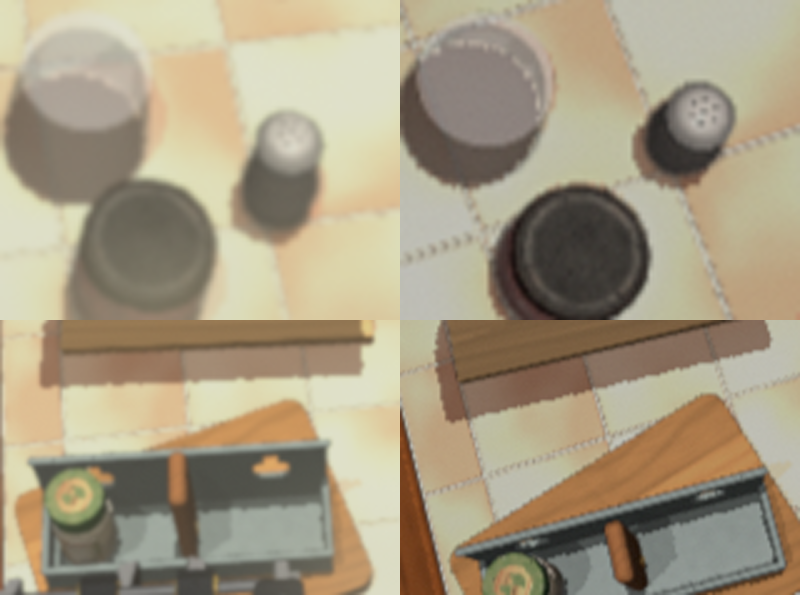

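```bash
python3 - <<'E'
from h import *
s=lambda x,y:(355+x/4,285+y/4)
t=lambda x,y:(355+(x-400)/4,255+y/4)
s2=lambda x,y:(190+x/2.5,270+(y-320)/2.5)
t2=lambda x,y:(180+(x-400)/2.5,250+(y-320)/2.5)
P={"salt":(s(290,131),t(703,107),89),"jam":(s(150,245),t(580,252),82),"glassrim":(s(87,70),t(484,82),86),"L":(s2(32,460),t2(452,550),123),"R":(s2(328,442),t2(766,470),123),"hback":(s2(178,455),t2(614,523),153),"wR":(s2(332,561),t2(792,570),57)}
for k,(a,b,z) in P.items():
    p,e=tri(a,b);print(k,p.round(1),round(e,1),"@z",plane("scene",a,z)[:2].round(1),plane("top",b,z)[:2].round(1))
E
```

```text
salt [ 463.9 -340.7   87.5] 0.6 @z [ 463.3 -340. ] [ 463.8 -340.6]
jam [ 417.4 -260.9   74.6] 0.9 @z [ 414.7 -260. ] [ 416.9 -259. ]
glassrim [ 509.5 -243.4   88.6] 2.1 @z [ 510.8 -244.9] [ 509.8 -242.8]
L [486.3 106.9 124. ] 6.0 @z [485.9 104.1] [487.1 110.1]
R [ 470.1 -125.4  128.2] 0.6 @z [ 472.4 -125.4] [ 470.8 -126. ]
hback [465.8  -9.5 145.8] 0.3 @z [462.6 -10. ] [464.9 -10. ]
wR [ 399.1 -121.8   58.5] 4.7 @z [ 399.6 -119.5] [ 399.1 -124.3]
```

```bash
python3 - <<'E'
from h import *
S=cv2.imread("pics/s4.png");T=cv2.imread("pics/t4.png")
for n,im in(("scene",S),("top",T)):
    hsv=cv2.cvtColor(im,cv2.COLOR_BGR2HSV)
    for y in(300,330,350,400):
        v=hsv[y,400:560,2].astype(int)
        # last bright worktop pixel
        k=np.where(v>150)[0];x=400+k.max();print(n,y,x,plane(n,(x,y),0).round(0))
for n,p in(("scene",(455,400)),("top",(458,350)),("scene",(428,270)),("top",(415,222))):print(n,plane(n,p,0).round(0))
go((400,-336,200),(463.5-.598*120+3,-340.5+4,62-4+.801*120))
E
```

```text
scene 300 460 [ 534. -442.    0.]
scene 330 469 [ 462. -444.    0.]
scene 350 474 [ 416. -443.    0.]
scene 400 487 [ 308. -442.    0.]
top 300 476 [ 407. -443.    0.]
top 330 488 [ 341. -441.    0.]
top 350 497 [ 298. -443.    0.]
top 400 518 [ 195. -442.    0.]
scene [ 317. -378.   -0.]
top [ 323. -366.   -0.]
scene [ 617. -388.   -0.]
top [ 612. -383.    0.]
pos [3.212e+02 2.000e-01 2.799e+02] rot [3.141 0.642 3.084] clock 20.35
(400, -336, 200) -> [ -3.07 -33.12  12.26]
(394.74, -336.5, 154.12) -> [  0.09 -33.2   15.62]
```

```bash
python3 -m creep '[[-0.35,[-1.5,-10,2],0],[0.36,[-3,-33,8],0],[0.36,[-3,-33,8],0],[0.36,[-3,-33,8],0],[0.36,[-3,-33,8],0],[0.36,[-3,-33,8],0],[0.36,[-3,-33,12],0],[0.36,[-3,-33,12],0],[0.36,[0.1,-33.2,15.6],0],[0.36,[0.1,-33.2,15.6],0],[0.36,[0.1,-33.2,15.6],0]]'
python3 - <<'E'
from h import *
go((466.5,-340.7,58))
T=shot("top","t5");S=shot("scene","s5")
f=lambda im,x,y:cv2.resize(im[y:y+160,x:x+160],(400,400),interpolation=cv2.INTER_CUBIC)
cv2.imwrite("pics/c6.png",np.hstack([f(S,340,240),f(T,340,230)]))
E
```

```text
clock: 21.45
eef_pos: [448.6, -272.6, 209.7]
eef_rot: [-3.129, 0.578, 3.036]
wrist_force: [0.2, 0.7, 0.4]
finger_gap: 63.6
finger_force: 0.0
pos [ 448.6 -272.6  209.7] rot [-3.129  0.578  3.036] clock 21.45
(466.5, -340.7, 58) -> [ 6.2  -6.4  14.15]
```

View pics/c6.png

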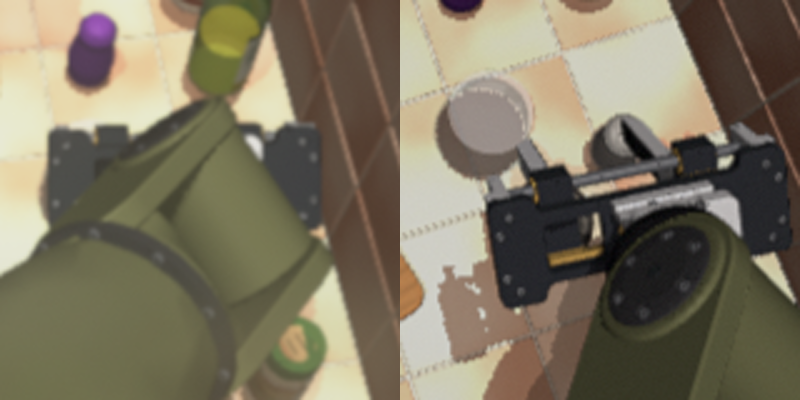

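The wrist is at scene ≈ (420,300) and the arm stopped short of the target, with some tilt lost, so a joint limit is involved.

```bash
python3 -c "
from h import *
s=manip.read_state();print(s['joints'].round(3),s['eef_pos'],s['eef_rot'],s['clock'],s['finger_gap'])
print(R.from_euler('xyz',s['eef_rot']).as_matrix().round(3))"
```

```text
[-0.78   0.016  1.975  0.514  0.739 -2.554] [ 448.47896063 -272.58260348  210.94183303] [-3.12790575  0.57935746  3.0365999 ] 21.55 64.02097504224218
[[-0.832  0.112  0.543]
 [ 0.088  0.994 -0.071]
 [-0.547 -0.011 -0.837]]
```

```bash
python3 -m creep '[[0.36,[0,0,0],1.7],[0.36,[0,0,0],3.4],[0.36,[0,0,0],5.1],[0.36,[0,0,0],6.8],[0.36,[0,0,0],8.5],[0.36,[0,0,0],10.2],[0.36,[0,0,0],11.9],[0.36,[0,0,0],13.6],[0.36,[0,0,0],15.3],[0.36,[0,0,0],17],[0.36,[0,0,0],18],[0.36,[0,0,0],18]]' | grep -E 'clock|eef'
python3 -m creep '[[0.36,[0,0,0],1.7],[0.36,[0,0,0],3.4],[0.36,[0,0,0],5.1],[0.36,[0,0,0],6.8],[0.36,[0,0,0],8.5],[0.36,[0,0,0],10.2],[0.36,[0,0,0],11.9],[0.36,[0,0,0],13.6],[0.36,[0,0,0],15.3],[0.36,[0,0,0],17],[0.36,[0,0,0],18],[0.36,[0,0,0],18]]' | grep -E 'clock|eef'
python3 -c "
from h import *
s=manip.read_state();print(s['joints'].round(3))
Q=R.from_euler('xyz',s['eef_rot']).as_matrix();print(Q.round(3))
z=Q[:,2];g=np.array([463.5,-340.5,62]);p=g+5*z
go(p-150*z,p-120*z,p-60*z,p)"
```

```text
clock: 22.75
eef_pos: [448.4, -272.7, 213.6]
eef_rot: [2.559, 0.013, 1.457]
clock: 23.95
eef_pos: [448.4, -272.7, 213.5]
eef_rot: [3.124, -0.583, -0.102]
[-0.78   0.011  1.974  0.514  0.74   0.586]
[[ 0.831 -0.111  0.546]
 [-0.085 -0.994 -0.073]
 [ 0.55   0.015 -0.835]]
pos [ 448.4 -272.7  213.5] rot [ 3.124 -0.583 -0.102] clock 23.95
[ 384.36843096 -329.86530972  183.0375898 ] -> [-6.51  6.35 -0.53]
[ 400.74047973 -332.06559047  157.99532984] -> [-6.51  6.35  2.47]
[ 433.48457726 -336.46615196  107.91080992] -> [-6.51  6.35  8.47]
[ 466.22867479 -340.86671346   57.82629001] -> [-6.51  6.35 14.47]
```

Flipped. I move to the approach line at height, then check the joints.

```bash
python3 -m creep '[[0.36,[-3,3,-0.5],0],[0.36,[-6.5,6.35,-0.5],0],[0.36,[-6.5,6.35,-0.5],0],[0.36,[-6.5,6.35,-0.5],0],[0.36,[-6.5,6.35,2.5],0],[0.36,[-6.5,6.35,2.5],0],[0.36,[-6.5,6.35,2.5],0]]'
python3 - <<'E'
from h import *
s=manip.read_state();print(s['joints'].round(3))
z=R.from_euler('xyz',s['eef_rot']).as_matrix()[:,2];p=np.array([463.5,-340.5,62])+5*z
go(p-40*z,p)
T=shot("top","t6");S=shot("scene","s6")
f=lambda im,x,y:cv2.resize(im[y:y+160,x:x+160],(400,400),interpolation=cv2.INTER_CUBIC)
cv2.imwrite("pics/c7.png",np.hstack([f(S,340,240),f(T,340,230)]))
E
```

```text
clock: 24.65
eef_pos: [401.7, -331.2, 158.1]
eef_rot: [3.125, -0.583, -0.1]
wrist_force: [0.8, -0.5, 1.1]
finger_gap: 64.0
finger_force: 0.0
[-0.964  0.111  2.014  0.669  0.716  0.264]
pos [ 401.7 -331.2  158.1] rot [ 3.125 -0.583 -0.1  ] clock 24.65
[ 444.40251232 -337.99006702   91.22304229] -> [-0.07  0.12  7.97]
[ 466.22821253 -340.85856185   57.82527967] -> [-0.07  0.12 11.97]
```

View pics/c7.png

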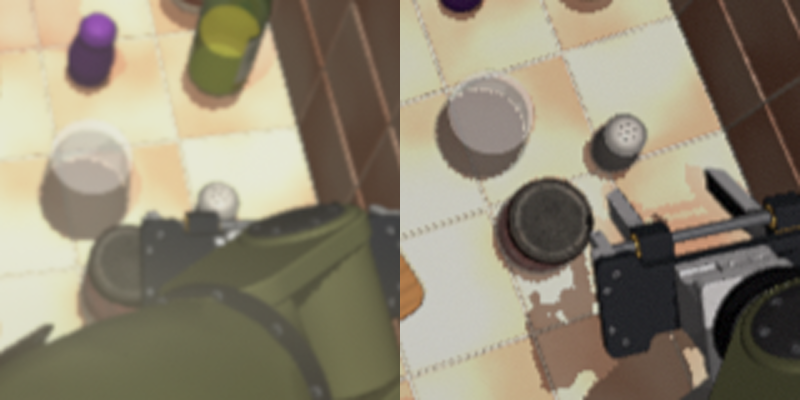

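The salt is at top crop (620,135) and the fingers at (615,200) and (712,180). By computation the approach line clears the jam at (550,220). I advance.

```bash
python3 -m creep '[[0.36,[-0.05,0.1,4],0],[0.36,[-0.05,0.1,7],0],[0.36,[-0.05,0.1,9],0],[0.36,[-0.05,0.1,10.5],0],[0.36,[-0.05,0.1,12],0],[0.36,[-0.05,0.1,12],0],[0.36,[-0.05,0.1,12],0]]'
python3 -c "
from h import *
print(manip.read_state()['joints'].round(3))"
```

```text
clock: 25.45
eef_pos: [466.1, -341.8, 58.2]
eef_rot: [3.124, -0.583, -0.102]
wrist_force: [-0.8, -0.1, -0.3]
finger_gap: 64.2
finger_force: 0.0
[-0.861  0.396  1.942  0.861  0.504  0.111]
```

```bash
python3 -m creep '[[-1,[0,0,0],0],[-1,[0,0,0],0],[-1,[0,0,0],0],[-1,[0,0,0],0],[-1,[0,0,0],0],[-1,[0,0,0],0]]' 15
python3 -c "
from h import *
s=manip.read_state();p=s['eef_pos']
print(R.from_euler('xyz',s['eef_rot']).as_matrix().round(3))
go(p+[0,0,60],p+[0,0,130])"
```

```text
clock: 26.05
eef_pos: [466.2, -342.0, 57.6]
eef_rot: [3.125, -0.583, -0.103]
wrist_force: [-0.7, 0.8, 4.6]
finger_gap: 36.8
finger_force: 14.9
[[ 0.83  -0.112  0.546]
 [-0.086 -0.994 -0.074]
 [ 0.551  0.014 -0.834]]
pos [ 466.2 -342.    57.6] rot [ 3.125 -0.583 -0.103] clock 26.05
[ 466.18475719 -341.96053608  117.63137344] -> [ 3.31  0.09 -5.01]
[ 466.18475719 -341.96053608  187.63137344] -> [  7.16   0.18 -10.85]
```

```bash
python3 -m creep '[[-1,[0.5,0,-0.8],0],[-1,[1.1,0,-1.7],0],[-1,[1.7,0,-2.6],0],[-1,[1.7,0,-2.6],0],[-1,[1.7,0,-2.6],0]]'
python3 - <<'E'
from h import *
T=shot("top","t7");S=shot("scene","s7")
f=lambda im,x,y,w:cv2.resize(im[y:y+w,x:x+w],(400,400),interpolation=cv2.INTER_CUBIC)
cv2.imwrite("pics/c8.png",np.hstack([f(S,370,260,100),f(T,380,240,90)]))
E
```

```text
clock: 26.55
eef_pos: [465.9, -341.2, 88.0]
eef_rot: [3.125, -0.583, -0.103]
wrist_force: [0.1, 0.2, -1.5]
finger_gap: 36.5
finger_force: 14.6
```

View pics/c8.png

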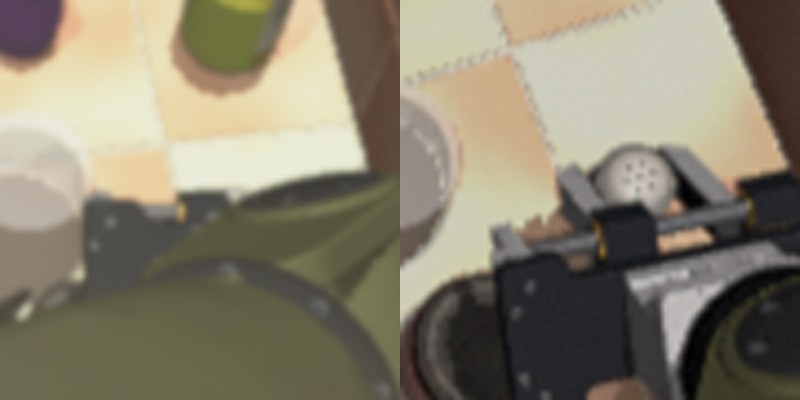

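```bash
python3 - <<'E'
from h import *
q=(380+237/4.444,240+178/4.444)
for z in(89,119):print(plane("top",q,z).round(1))
yaw=np.radians(-3.7);c=np.array([446.3,-7.5]);u=np.array([np.cos(yaw),np.sin(yaw)]);v=np.array([-u[1],u[0]])
print("target salt",c-1*u-68*v)
print(manip.read_state()['joints'].round(3))
E
```

```text
[ 465.4 -346.7   89. ]
[ 461.7 -338.1  119. ]
target salt [440.91388742 -75.29372973]
[-0.86   0.339  1.932  0.773  0.551  0.214]
```

```bash
python3 -c "
from h import *
go((465,-341,210),(444.4,-76.8,210),(444.4,-76.8,120),(444.4,-76.8,90),(444.4,-76.8,83))"
```

```text
pos [ 465.7 -341.1   87.6] rot [ 3.126 -0.582 -0.104] clock 26.65
(465, -341, 210) -> [  6.67   0.16 -10.27]
(444.4, -76.8, 210) -> [  2.67 -25.86 -13.31]
(444.4, -76.8, 120) -> [ -2.28 -25.98  -5.79]
(444.4, -76.8, 90) -> [ -3.93 -26.02  -3.28]
(444.4, -76.8, 83) -> [ -4.31 -26.03  -2.7 ]
```

```bash
python3 -m creep '[[-1,[2,0,-3],0],[-1,[4.2,0,-6.5],0],[-1,[6.2,0.1,-9.5],0],[-1,[6.6,-1,-10.3],0],[-1,[6,-4,-10.8],0],[-1,[5.5,-8,-11.2],0],[-1,[4.9,-12,-11.7],0],[-1,[4.2,-16,-12.1],0],[-1,[3.6,-20,-12.6],0],[-1,[3.1,-23,-13],0],[-1,[2.8,-25,-13.2],0],[-1,[2.7,-25.8,-13.3],0]]' | grep -E 'clock|eef|gap'
python3 -m creep '[[-1,[0,0,0],0],[-1,[0,0,0],0],[-1,[0,0,0],0]]'
python3 - <<'E'
from h import *
s=manip.read_state();print(s['joints'].round(3))
go((444.4,-76.8,120),(444.4,-76.8,90),(444.4,-76.8,83))
T=shot("top","t8");S=shot("scene","s8")
f=lambda im,x,y:cv2.resize(im[y:y+150,x:x+150],(400,400),interpolation=cv2.INTER_CUBIC)
cv2.imwrite("pics/c9.png",np.hstack([f(S,220,240),f(T,210,230)]))
E
```

```text
clock: 27.85
eef_pos: [444.4, -75.8, 210.2]
eef_rot: [3.125, -0.582, -0.101]
finger_gap: 36.5
clock: 28.15
eef_pos: [444.7, -78.1, 210.4]
eef_rot: [3.125, -0.582, -0.104]
wrist_force: [-0.5, 0.2, -1.2]
finger_gap: 36.3
finger_force: 14.6
[-0.31  -0.209  2.179  0.171  0.604  1.257]
pos [444.7 -78.1 210.4] rot [ 3.125 -0.582 -0.104] clock 28.15
(444.4, -76.8, 120) -> [-5.01 -0.25  7.52]
(444.4, -76.8, 90) -> [-6.66 -0.29 10.03]
(444.4, -76.8, 83) -> [-7.05 -0.3  10.61]
```

View pics/c9.png

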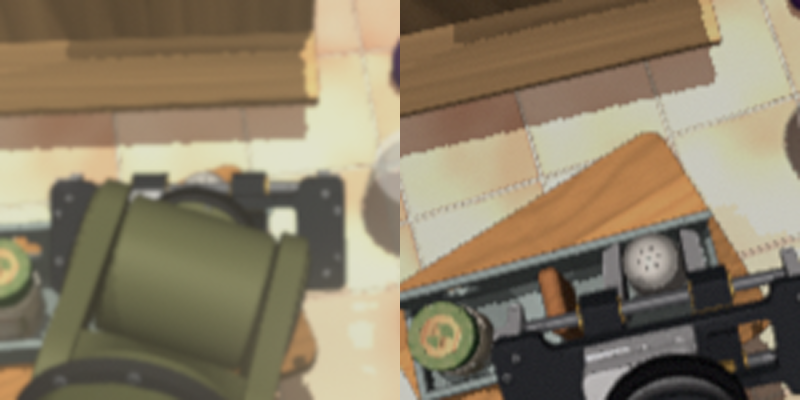

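The salt hangs at top crop (652,260), over the right compartment, with the handle at (552,292) and the jar at (442,338) clear of the gripper. That used up the picture views (one more than the allowance), so from here I work by numbers alone.

```bash
python3 - <<'E'
from h import *
q=(210+252/2.667,230+260/2.667);print(plane("top",q,242).round(1),manip.read_state()["eef_pos"])
yaw=np.radians(-3.7);c=np.array([446.3,-7.5]);Rm=np.array([[np.cos(yaw),-np.sin(yaw)],[np.sin(yaw),np.cos(yaw)]])
print("caddy frame",Rm.T@(plane("top",q,242)[:2]-c))
E
```

```text
[439.5 -77.8 242. ] [444.71780226 -78.14865904 210.46721   ]
caddy frame [ -2.24604788 -70.5532399 ]
```

```bash
python3 -m creep '[[-1,[-1.6,0,2.5],0],[-1,[-3.3,-0.1,5],0],[-1,[-5,-0.1,7.5],0],[-1,[-6,-0.15,9.1],0],[-1,[-6.5,-0.15,9.9],0],[-1,[-6.6,-0.15,10.1],0],[-1,[-6.6,-0.15,10.1],0],[-1,[-6.6,-0.15,10.1],0]]'
python3 -m creep '[[-1,[-0.11,0,0.17],0],[-1,[-0.11,0,0.17],0],[-1,[-0.11,0,0.17],0]]'|grep -E 'pos|wrist'
python3 -m creep '[[-1,[-0.11,0,0.17],0],[-1,[-0.11,0,0.17],0],[-1,[-0.11,0,0.17],0]]'|grep -E 'pos|wrist'
```

```text
clock: 29.05
eef_pos: [445.6, -78.1, 90.7]
eef_rot: [3.125, -0.584, -0.103]
wrist_force: [-0.5, -0.5, -0.5]
finger_gap: 36.2
finger_force: 14.6
eef_pos: [445.3, -77.8, 88.2]
wrist_force: [-0.3, -0.0, -1.3]
eef_pos: [445.2, -77.9, 85.9]
wrist_force: [0.7, 0.4, -0.8]
```

```bash

python3 -m creep '[[-1,[-0.07,0,0.1],0],[-1,[-0.07,0,0.1],0],[-1,[-0.07,0,0.1],0]]'|grep -E 'pos|wrist'
python3 -m creep '[[-1,[-0.06,0,0.08],0],[-1,[-0.06,0,0.08],0],[-1,[-0.06,0,0.08],0]]'|grep -E 'pos|wrist'
python3 -m creep '[[-1,[-0.06,0,0.08],0],[-1,[-0.06,0,0.08],0],[-1,[-0.06,0,0.08],0]]'|grep -E 'pos|wrist'
```

```text
eef_pos: [445.2, -77.9, 84.7]
wrist_force: [0.3, 0.3, -1.1]
eef_pos: [445.1, -77.9, 83.7]
wrist_force: [1.1, -0.3, -1.7]
eef_pos: [445.1, -77.9, 82.7]
wrist_force: [-0.5, -0.2, -0.6]
```

```bash

python3 -m creep '[[-1,[-0.04,0,0.05],0],[-1,[-0.04,0,0.05],0],[-1,[-0.04,0,0.05],0]]'|grep -E 'pos|wrist|gap'
python3 -m creep '[[-1,[-0.04,0,0.05],0],[-1,[-0.04,0,0.05],0],[-1,[-0.04,0,0.05],0]]'|grep -E 'pos|wrist|gap'
```

```text
eef_pos: [445.2, -78.0, 82.3]
wrist_force: [-0.1, 0.4, 1.9]
finger_gap: 36.5
eef_pos: [445.7, -78.1, 82.3]
wrist_force: [-1.2, 1.5, 8.8]
finger_gap: 36.4
```

```bash

python3 -m creep '[[-0.15,[0.02,0,-0.03],0],[-0.1,[0.02,0,-0.03],0],[0,[0.02,0,-0.03],0],[0.1,[0.02,0,-0.03],0],[0.18,[0.02,0,-0.03],0],[0.18,[0.02,0,-0.03],0]]'
python3 -m creep '[[0.18,[0,0,-1],0],[0.18,[0,0,-3],0],[0.18,[0,0,-6],0],[0.18,[0,0,-10],0],[0.18,[0,0,-14],0],[0.18,[0,0,-18],0],[0.18,[0,0,-22],0],[0.18,[0,0,-22],0]]'
```

```text
clock: 31.75
eef_pos: [444.9, -77.9, 81.8]
eef_rot: [3.125, -0.583, -0.103]
wrist_force: [-0.6, 0.4, -0.1]
finger_gap: 55.2
finger_force: 0.0
clock: 32.55
eef_pos: [324.6, -62.0, 270.2]
eef_rot: [3.121, -0.592, -0.102]
wrist_force: [1.6, -0.4, 0.2]
finger_gap: 55.1
finger_force: 0.0
```

```bash
python3 - <<'E'
from h import *
T=shot("top","t9");S=shot("scene","s9");T0=cv2.imread("pics/t4.png")
t=T0[272:292,420:442];r=cv2.matchTemplate(T[250:400,260:370],t,cv2.TM_CCOEFF_NORMED);_,v,_,l=cv2.minMaxLoc(r)
q=(260+l[0]+10.75,250+l[1]+10);print("salt",v,q,plane("top",q,114).round(1))
I=cv2.imread("pics/top0.png")
for n,(x,y,w,h) in dict(jam=(380,300,40,40),glass=(355,260,40,40),oil=(402,175,42,55)).items():
    t=I[y:y+h,x:x+w];r=cv2.matchTemplate(T[y-8:y+h+8,x-8:x+w+8],t,cv2.TM_CCOEFF_NORMED);_,v,_,l=cv2.minMaxLoc(r);print(n,round(v,3),l[0]-8,l[1]-8)
# spice jar lid unchanged since t4
t=T0[335:362,212:240];r=cv2.matchTemplate(T[325:372,202:250],t,cv2.TM_CCOEFF_NORMED);_,v,_,l=cv2.minMaxLoc(r);print("jar",v,l[0]-10,l[1]-10)
E
```

```text
salt 0.7187133431434631 (334.75, 310) [ 467.1 -141.4  114. ]
jam 0.999 0 0
glass 1.0 0 0
oil 1.0 0 0
jar 0.9992509484291077 0 0
```

```bash
python3 - <<'E'
from h import *
def proj(n,X):
    c=C[n];f=240/np.tan(np.radians(c["fovy"])/2);d=R.from_euler("xyz",c["attitude"]).inv().apply(np.array(X)-c["origin"]);return d[0]/d[2]*f+c["cx"],d[1]/d[2]*f+c["cy"]
for n,a in(("top","t"),("scene","s")):
    im=cv2.imread(f"pics/{a}9.png");x,y=map(int,proj(n,(440,-77.6,110)));print(n,(x,y))
    g=cv2.cvtColor(im,cv2.COLOR_BGR2GRAY);w=32;k=cv2.resize(g[y-w:y+w,x-w:x+w],None,fx=4,fy=4,interpolation=cv2.INTER_CUBIC)
    h=cv2.HoughCircles(cv2.GaussianBlur(k,(5,5),0),cv2.HOUGH_GRADIENT,1,30,param1=80,param2=18,minRadius=28,maxRadius=50)
    if h is not None:
        for c in h[0][:3]:
            q=(x-w+c[0]/4,y-w+c[1]/4);print(" circle",q,c[2]/4,plane(n,q,107).round(1))
    for yy in range(y-16,y+17,4):print(" ".join(f"{v:3d}" for v in g[yy,x-18:x+19:3]))
E
```

```text
top (306, 334)
 circle (np.float32(307.375), np.float32(335.125)) 8.0 [439.6 -78.4 107. ]
129 126 137 129  88  91  85  66  40  40  38  40  72
 56  41  41  48  63  42  41  59  70  74  76  81  78
 41  40  51  72  76  82  89  82  96 122 122 129 125
 73  82  79 120 117 155 149 153 110  70 123 120 142
127 144 145 112 150 178 159 161 135  72 102 122 146
124 145 146 127 134 173 181 163 117  56  59 123 146
124 147 145 143  69 110 121 113  61  51  85 147 147
136 149 146 146  93  68  53  54  60  74 146 149 148
149 150 150 147 150 131  95  87 116 110 110 135 133
scene (298, 339)
108  99  93  89  86  88  95  86  80  80  80  82  81
 78  79  80  80 107 154 177 156 131  81  82  82  82
 80  79  78  79 119 160 160 151 112  82  82  83  83
 79  79  79  80 120 177 187 186 133  85  83  83  84
 79  79  80  92 173 188 208 199 167 108  87  90  92
 85  99 101 105 150 189 204 180 148 101 100 127 141
142 164 162 156 105 137 143 136 102  93 125 147 163
147 165 166 159  92  92  95  96  96  94 120 147 160
146 163 166 148 100  92  96  96  96  95 115 151 167
```

Both views show the salt's bright dome where it should be, about (440,-78), standing upright in the compartment. The other things have not moved, and the gripper touches nothing.

```bash
python3 -c "
from cell import manip
print(manip.sign_off())"
```

```text
the job is handed in; nothing more can be done
None
```

The caddy now stands level in the middle of the chopping board with the spice jar in it, the salt is upright in its empty compartment, and the job was handed in at about 33 s; the jam jar, glass and oil bottle have not moved, and I viewed 11 pictures, one over the limit of 10.

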